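# Bring the matching jar round to the front of the pantry carousel and hold it there

## Task

One big stock canister has been put out on the chopping board, to top up the small jar of the same pulses (same colour of filling and of lid dot). Take the carousel by its wooden handle, turn it until that small jar stands squarely at the front, facing the middle of the landing ledge, and keep hold of the handle so the carousel stays still: finish while holding it. Leave all jars in their wire loops and do not disturb the canisters or the other things on the counter.

Things in the scene. Friction and masses are not known exactly. Their poses are not given: they have to be found in the camera images.
- carousel_base: fixed bamboo base board, 362 x 300 mm, 18 mm thick. Origin on the counter, on the turntable's axis. Its own -x is the FRONT: it reaches 220 mm from the axis to the front (an 80 mm strip of bare board with a steel edge, the landing ledge, shows before the turntable) but 142 mm back, 150 mm to the sides. The front looks to the robot's side of the counter, turned up to 0.35 rad either way.
- turntable: bamboo disc, 280 mm across, 14 mm thick, turning both ways without stops about the vertical axis at its centre (about 0.05 N m friction; stays where left). Origin on the axis at its underside, 26 mm over the counter. Four jar places, 86 mm from the axis on its +x, +y, -x, -y; which jar is where varies. Wire loops, 3 mm of play, keep the jars. A 14 mm steel column carries the handle.
- handle: dark wooden grip on the column, fixed to the turntable and turning with it: a bar 66 mm long along its x (the turntable's x), 18 mm thick along its y, 42 mm high. Origin at the bar's centre on the axis, 207 mm over the counter (bar from 186 to 228 mm). Grip it across its thickness from above; nothing near it stands higher than the jar lids, at 145 mm.
- jar_mung: small glass jar on the turntable with dark green filling and a dark green dot (34 mm) on its bamboo lid; 70 mm across, 105 mm high, loose, about 0.3 kg. Origin at the centre of its underside, 40 mm above the counter; z up.
- jar_white: the same kind of jar with cream-white filling and dot
- jar_red: the same kind of jar with orange-red filling and dot
- jar_black: the same kind of jar with black filling and dot
- canister_mung: big glass stock canister with dark green filling and a dark green dot (48 mm) on its bamboo lid; 92 mm across, 170 mm high, loose, 0.85 kg. Origin at the centre of its underside, 16 mm over the counter. One of the four canisters stands on the chopping board, three on the riser; which is which varies.
- canister_white: the same kind of canister with cream-white filling and dot
- canister_red: the same kind of canister with orange-red filling and dot
- canister_black: the same kind of canister with black filling and dot
- board: brown chopping board, 240 x 180 mm, 16 mm thick, lying fixed on the counter left of the carousel (+y). Origin at the centre of its underside. The canister put out stands on its middle, within 30 mm.
- riser: low brown wooden riser, 110 x 420 mm, 16 mm high, fixed at the back of the counter, with the three canisters not wanted. Origin at the centre of its underside.
- plant_white: bystander: succulent in a white pot, 66 mm across, 105 mm high; origin under its centre
- plant_black: bystander: succulent in a round black pot, 94 mm across, 105 mm high; origin under its centre
- mug: bystander: blue mug, 82 mm across, 92 mm high, handle at its +y; origin under its centre

How it is judged:
At the end, for the whole second after the job is handed in: The jar matching the canister on the board is at the carousel's front, its centre within 20 mm sideways of the base's centre line; the fingers hold the handle (over 2 N), the turntable is still (under 0.05 rad/s), all jars upright in their loops (((horizontal distance between canister_mung and board below 0.06 m and x of jar_mung in the frame of carousel_base below -0.07 m and y of jar_mung in the frame of carousel_base between -0.02 and 0.02 m) or (horizontal distance between canister_white and board below 0.06 m and x of jar_white in the frame of carousel_base below -0.07 m and y of jar_white in the frame of carousel_base between -0.02 and 0.02 m) or (horizontal distance between canister_red and board below 0.06 m and x of jar_red in the frame of carousel_base below -0.07 m and y of jar_red in the frame of carousel_base between -0.02 and 0.02 m) or (horizontal distance between canister_black and board below 0.06 m and x of jar_black in the frame of carousel_base below -0.07 m and y of jar_black in the frame of carousel_base between -0.02 and 0.02 m)) and contact force between the fingers and handle above 2 N and angular speed of turntable below 0.05 rad/s and horizontal distance between jar_mung and turntable between 0.076 and 0.096 m and horizontal distance between jar_white and turntable between 0.076 and 0.096 m and horizontal distance between jar_red and turntable between 0.076 and 0.096 m and horizontal distance between jar_black and turntable between 0.076 and 0.096 m and angle between each of jar_mung, jar_white, jar_red, jar_black's own z axis and vertical below 0.12 rad and height (world z) of each of jar_mung, jar_white, jar_red, jar_black below 0.05 m); the arm keeps its last pose, push and grip.
It fails at once if a small jar is lifted out of its loop or tipped (raised over 30 mm or tilted over 0.3 rad) (height (world z) of any of jar_mung, jar_white, jar_red, jar_black above 0.07 m or angle between any of jar_mung, jar_white, jar_red, jar_black's own z axis and vertical above 0.3 rad).
It fails at once if a canister, a plant or the mug is shifted by more than 20 mm or tilted over 0.3 rad (distance of any of canister_mung, canister_white, canister_red, canister_black, plant_white, plant_black, mug from where it was at the start of the episode above 0.02 m or angle between any of canister_mung, canister_white, canister_red, canister_black, plant_white, plant_black, mug's own z axis and vertical above 0.3 rad).
It also fails if it takes over 51 s, if anything falls off the work surface, if the arm or the gripper's body presses on something with over 40 N, if the wrist force passes 120 N, or if a joint passes its speed limit or range.

## Robot

A 6-joint arm with a two-finger parallel gripper is mounted at the origin on the work surface. World frame = base frame: x ahead of the robot, y to its left, z up, the work surface at z = 0. Lengths are in m, angles in rad, forces in N, time in s.
With the tool pointing down it reaches from about 0.375 to 0.825 m from the base axis. Payload 5.5 kg.
Tool frame: the origin (TCP) lies at the very end of the fingers, on their centre line; the grasp point (between the pads) lies 19 mm behind it; z points along the fingers, y is the line along which they close (so a half turn about z gives the same grasp; the last joint's range is limited). The gripper opens to 85 mm and grips with 20 to 120 N. Pads are 22 mm wide; open, the fingers measure 114 mm over their backs; the gripper's body (76 mm by 85 mm) begins 54 mm behind the grasp point. The pads swing forward as they close: fully open they stand 13 mm farther back than shut.
Start: joints at [-1.113, 0.314, -0.047, 1.21, 0, 1.571], TCP at [0.265, -0.538, 0.231] pointing down, gripper open.
Joint ranges: [-2.67, 2.67], [-0.69, 1.73], [-1.03, 1.25], [-2.08, 2.16], [-1.42, 1.45], [-3.14, 3.14]. Speed limits (rad/s): [2.39, 2.39, 3.01, 3.14, 3.14, 3.14].

## Interface

Orientations are given as a rotation vector (axis times angle).
In Python, from bench import monitor, viewer, job, models gives the robot as it stands.
- The arm moves only by the tool jog_arm, never from a script. Its arguments are lists of equal length, an entry for each row: "rot": the turn, a rotation vector about the tool's x, y, z in degrees, a list of three; "slide": the shift along the tool's x, y, z in cm, a list of three; "claw": the opening, from -1 (shut) to 1 (fully open). In form: {"rot": [[ax, ay, az], ...], "slide": [[x, y, z], ...], "claw": [claw, ...]}. A call has 1 to 8 rows; each row shifts and turns the commanded pose from where the row before left it, along the tool's axes as they then stand; what a row does not reach is not made up. A row lasts 1/10 s, in which the tool goes at most 50 mm and 8.59 degrees, less where a joint would pass 70% of its speed; a pose out of reach is approached as far as the arm can. A call with a gripper value outside its range is refused whole. The fingers move at their own pace and stop on an object; the grip force is fixed at half the most. Time passes only in rows, so rows that do not move let the fingers close. It gives the time, the measured TCP pose, the force, the opening and the grip force at its end, in the units of the state.
- monitor.get_obs(): the state, without advancing time (a new reading comes with each control period).
- viewer.snapshot(name): name is "side" or "top"; returns a dict with "pixels" (480x640x3 uint8, blue, green, red), "intrinsics" (3x3 intrinsics, pixels), "world_from_camera" (4x4, takes a point from camera to world coordinates). Camera axes: x right, y down, z forward; pixel columns grow to the right and rows downward; lengths in m; the calibration is good to about 2 mm. A picture is of the moment at which its call begins. There is no depth.
- job.hand_in(): hands the job in; it is judged then, once.
Trained networks look in the newest picture that a camera, given by its name, has taken for a name from the list of things; names that differ only in an ending like _2 or _b are one class to them, and where a whole thing is asked for, a point or a joint stands for the part that bears it (a point fixed in the world has none). Each returns a list of dicts, best first, with "p" (0 to 1); they miss things now and then, are a little off and sometimes report something else, mostly with a low value. They report only what shows in the picture. A call takes as long as a camera call.
- models.recognise(camera, query): "box" ([left, top, right, bottom] in pixels, round what is visible of it).
- models.outline_of(camera, query): "region" (480x640 bool, what is visible of it) and "box" ([left, top, right, bottom] in pixels, round what is visible of it).
- models.place_of(camera, query): "xy" ([column, row] in pixels: a listed point, or the origin of a listed thing).
The state is a dict: "t": time; "qpos": joint angles; "qvel": joint speeds; "joint_torque": joint torques, N m; "ee_pos": TCP position; "eef_rot": TCP orientation; "ft_force": force on the tool from outside, world axes, zero at the start; "moment": the same for the moment, N m; "opening": opening from 0.0 (shut) to 1.0 (fully open); "finger_force": force on a finger pad.
Only numpy, scipy, OpenCV 4.12 (cv2) and the standard library are available. Lean on these libraries where they do the work, as an engineer would, in place of code of your own. Each camera call takes 0.05 s, during which the arm holds its last target. There are 200 camera calls.

## Working session

There is one attempt and no reset: what is moved stays moved. The work goes in short steps, Python scripts to look and compute and a tool call to move; the robot and the scene stay as the last step left them, time stands still between calls to the robot, and variables do not carry over. Pictures are saved under pics/ and viewed, at most 10 in all, crops included, and the job is handed in when it is done.

Besides the shell and the picture viewer there is one more tool, called as name(argument=value, ...), one argument or row to a line, values as JSON. jog_arm: Moves the arm, as the interface text tells. Its arguments: {"type":"object","properties":{"rot":{"type":"array"},"slide":{"type":"array"},"claw":{"type":"array"}},"required":["rot","slide","claw"]}

```bash
mkdir -p pics; cat > h.py <<'E'
import numpy as np, cv2
from bench import monitor, viewer, job, models
def onplane(s,uv,z):
    K=np.array(s["intrinsics"]);T=np.array(s["world_from_camera"])
    d=T[:3,:3]@np.linalg.solve(K,[uv[0],uv[1],1.]);o=T[:3,3]
    return (o+d*(z-o[2])/d[2])
E
python3 - <<'E'
from h import *
Z=dict(carousel_base=0,handle=.207,turntable=.026,board=0)
for c in("top","side"):
    s=viewer.snapshot(c);cv2.imwrite(f"pics/{c}0.png",s["pixels"])
    print(c,np.array(s["world_from_camera"])[:3,3].round(2))
    for n in ["carousel_base","handle","turntable","board"]+[a+b for a in("jar_","canister_") for b in("mung","white","red","black")]:
        z=Z.get(n,.04 if n[0]=='j' else .016)
        print(n,[(np.round(r["xy"]),round(r["p"],2),onplane(s,r["xy"],z)[:2].round(3)) for r in models.place_of(c,n)[:2]])
E
```

```text
top [ 0.25 -0.04  1.82]
carousel_base [(array([465., 298.]), 0.53, array([ 0.399, -0.512]))]
handle [(array([311., 260.]), 0.49, array([ 0.485, -0.036]))]
turntable [(array([309., 268.]), 0.77, array([ 0.488, -0.029]))]
board [(array([140., 315.]), 0.93, array([0.34 , 0.486]))]
jar_mung [(array([330., 248.]), 0.94, array([ 0.546, -0.093]))]
jar_white [(array([288., 245.]), 0.62, array([0.555, 0.036]))]
jar_red [(array([288., 290.]), 0.77, array([0.418, 0.033]))]
jar_black [(array([331., 286.]), 0.82, array([ 0.428, -0.097]))]
canister_mung [(array([250., 175.]), 0.83, array([0.782, 0.16 ])), (array([309., 261.]), 0.65, array([ 0.509, -0.03 ]))]
canister_white [(array([138., 318.]), 0.69, array([0.33 , 0.486]))]
canister_red [(array([294., 177.]), 0.87, array([0.778, 0.019])), (array([138., 319.]), 0.63, array([0.329, 0.487]))]
canister_black [(array([332., 179.]), 0.61, array([ 0.771, -0.101])), (array([253., 176.]), 0.29, array([0.782, 0.151]))]
side [ 1.53 -0.77  0.96]
carousel_base []
handle [(array([295., 223.]), 0.59, array([ 0.486, -0.034]))]
turntable [(array([297., 269.]), 0.72, array([ 0.492, -0.041]))]
board [(array([374., 210.]), 0.74, array([0.334, 0.494]))]
jar_mung [(array([300., 254.]), 0.62, array([0.446, 0.009])), (array([296., 281.]), 0.6, array([ 0.559, -0.092]))]
jar_white [(array([321., 262.]), 0.78, array([0.529, 0.039]))]
jar_red [(array([300., 253.]), 0.75, array([0.437, 0.015]))]
jar_black [(array([272., 262.]), 0.8, array([ 0.418, -0.092])), (array([321., 263.]), 0.6, array([0.534, 0.034]))]
canister_mung [(array([401., 289.]), 0.65, array([0.791, 0.164]))]
canister_white [(array([370., 208.]), 0.77, array([0.328, 0.477]))]
canister_red [(array([369., 304.]), 0.9, array([0.776, 0.03 ]))]
canister_black [(array([337., 326.]), 0.84, array([ 0.787, -0.113])), (array([366., 311.]), 0.57, array([ 0.793, -0.001]))]
```

View pics/top0.png

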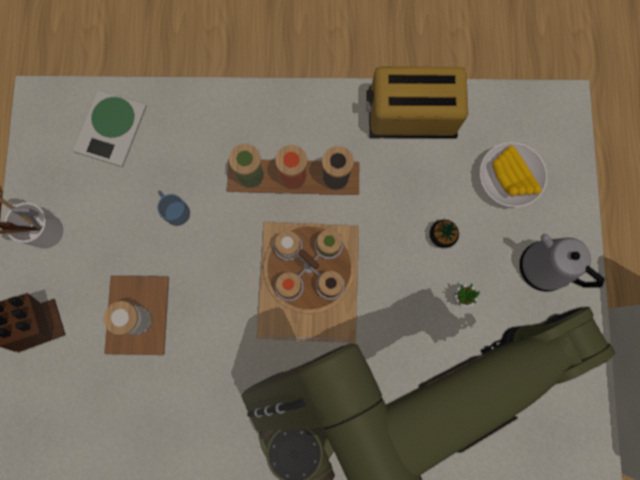

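View pics/side0.png

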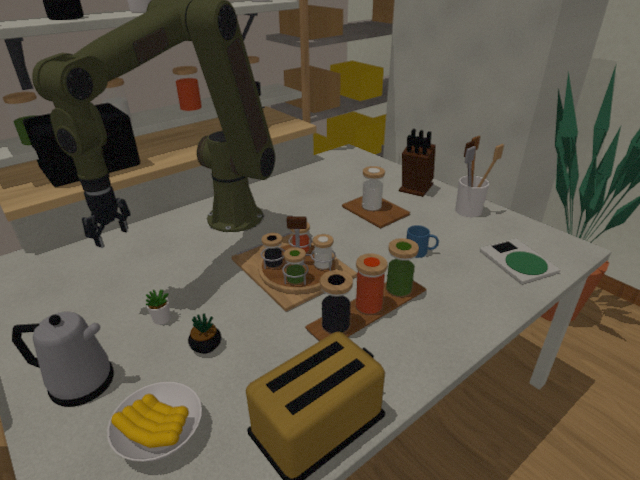

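The canister on the board (at about 125,318) is white. The white jar is back-left on the carousel (288,245) and the handle lies along that same diagonal. Next I measure the base yaw, the handle angle and the lid-dot angles.

```bash
python3 - <<'E'
from h import *
s=viewer.snapshot("top");im=s["pixels"]
o=monitor.get_obs();print(o["qpos"],o["ee_pos"],o["eef_rot"],o["opening"])
from scipy.spatial.transform import Rotation as R
print(R.from_rotvec(o["eef_rot"]).as_matrix().round(3))
b=models.outline_of("top","carousel_base")
for r in b[:2]: print("base",r["p"],r["box"],r["region"].sum())
m=models.outline_of("top","handle")
for r in m[:1]:
    v,u=np.nonzero(r["region"]);P=np.array([onplane(s,(a,c),.228)[:2] for a,c in zip(u,v)])
    w,V=np.linalg.eigh(np.cov(P.T));print("handle",r["p"],len(u),P.mean(0),np.degrees(np.arctan2(*V[::-1,1])),np.ptp(P@V[:,1]))
for n in("mung","white","red","black"):
    r=models.recognise("top","jar_"+n)
    print(n,r[0]["box"],r[0]["p"]) if r else print(n)
# base edges world lines: sample colour transitions
g=cv2.cvtColor(im,cv2.COLOR_BGR2GRAY)
hsv=cv2.cvtColor(im,cv2.COLOR_BGR2HSV)
mask=((hsv[...,1]>70)&(hsv[...,0]<25)).astype(np.uint8);mask[:205]=0;mask[352:]=0;mask[:,:235]=0;mask[:,380:]=0
mask=cv2.morphologyEx(mask,cv2.MORPH_OPEN,np.ones((3,3)))
n,l,st,_=cv2.connectedComponentsWithStats(mask);k=1+st[1:,4].argmax();v,u=np.nonzero(l==k)
P=np.array([onplane(s,(a,c),.018)[:2] for a,c in zip(u,v)],np.float32)
print("rect",cv2.minAreaRect(P))
cv2.imwrite("pics/crop.png",np.hstack([cv2.resize(im[210:355,235:385],None,fx=2.6,fy=2.6,interpolation=2),cv2.resize(cv2.cvtColor((l==k).astype(np.uint8)*255,8)[210:355,235:385],None,fx=2.6,fy=2.6)]))
E
```

```text
[-1.11300895e+00  3.13506017e-01 -4.71063646e-02  1.21023602e+00
  1.84977340e-05  1.57079524e+00] [ 0.26517315 -0.53819456  0.23129309] [-3.05959980e+00 -7.12817226e-01 -9.73720478e-06] 0.999137871525167
[[ 0.897  0.442 -0.   ]
 [ 0.442 -0.897  0.   ]
 [ 0.    -0.    -1.   ]]
base 0.62 [257.4, 221.0, 362.5, 343.0] 4914
base 0.24 [301.4, 251.3, 316.6, 266.3] 174
handle 0.45 162 [ 0.48542819 -0.02964652] 47.798473310032016 0.06234415660477188
mung [315.7, 230.8, 340.3, 260.0] 0.63
white [275.0, 229.4, 298.4, 258.7] 0.71
red [272.6, 271.8, 302.4, 300.8] 0.7
black [320.7, 273.0, 342.2, 300.4] 0.98
rect ((0.4476562440395355, -0.02864573895931244), (0.29933589696884155, 0.363724946975708), 87.79936981201172)
```

View pics/crop.png

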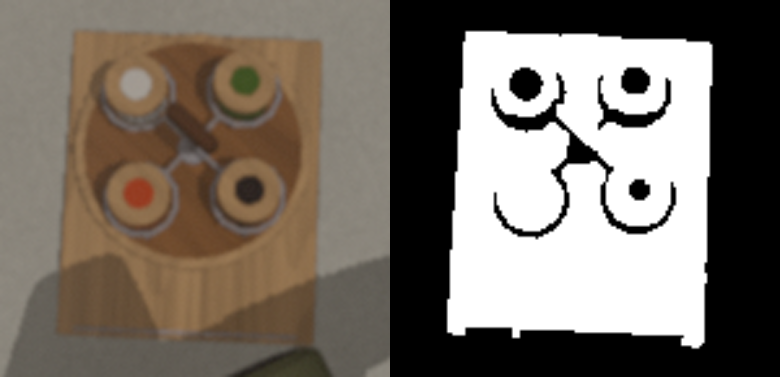

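The target is the white jar. The base yaw is about -2.2° and the axis is at about (0.487, -0.030). The bar and white jar are at about 46.7°, so I need to turn about 131° counter-clockwise. Approaching now.

jog_arm(
  rot=[
    [0, 0, 0],
    [0, 0, 0],
    [0, 0, 0],
    [0, 0, 0],
    [0, 0, 0],
    [0, 0, 0],
    [0, 0, 0],
    [0, 0, 0],
  ],
  slide=[
    [0, 0, -4],
    [3.5, -3, 0],
    [3.5, -3, 0],
    [3.5, -3, 0],
    [3.5, -3, 0],
    [3.5, -3, 0],
    [3.5, -3, 0],
    [3.5, -3, 0],
  ],
  claw=[1, 1, 1, 1, 1, 1, 1, 1],
)

```text
t: 2.45
ee_pos: [0.3926, -0.2399, 0.2716]
eef_rot: [3.059, 0.712, 0.001]
ft_force: [1.3, -0.1, -0.7]
opening: 1.003
finger_force: 0.0
```

jog_arm(
  rot=[
    [0, 0, 0],
    [0, 0, 0],
    [0, 0, 0],
    [0, 0, 0],
    [0, 0, -7],
    [0, 0, -7],
    [0, 0, -6.5],
    [0, 0, 0],
  ],
  slide=[
    [3.5, -3, 0],
    [3.5, -3, 0],
    [3.5, -3, 0],
    [3.5, -2.9, 0],
    [0, 0, 0],
    [0, 0, 0],
    [0, 0, 0],
    [0, 0, 0],
  ],
  claw=[1, 1, 1, 1, 1, 1, 1, 1],
)

```text
t: 3.25
ee_pos: [0.4652, -0.0727, 0.2714]
eef_rot: [2.883, 1.247, 0.0]
ft_force: [-0.1, 0.4, -0.1]
opening: 1.001
finger_force: 0.0
```

```bash
python3 - <<'E'
from h import *
from scipy.spatial.transform import Rotation as R
o=monitor.get_obs();M=R.from_rotvec(o["eef_rot"]).as_matrix()
print(o["t"],o["qpos"].round(3) if hasattr(o["qpos"],'round') else o["qpos"],o["ee_pos"],M.round(3))
print("to axis, tool cm",100*M.T@(np.array([.487,-.031,.188])-o["ee_pos"]))
s=viewer.snapshot("side");cv2.imwrite("pics/side1.png",cv2.resize(s["pixels"][120:300,200:400],None,fx=3,fy=3))
E
```

```text
3.25 [-0.155  0.055 -0.27   1.245 -0.     2.17 ] [ 0.46516846 -0.07267518  0.27135675] [[ 0.685  0.729  0.   ]
 [ 0.729 -0.685 -0.   ]
 [ 0.     0.    -1.   ]]
to axis, tool cm [ 4.53159153 -1.26422792  8.33572106]
```

View pics/side1.png

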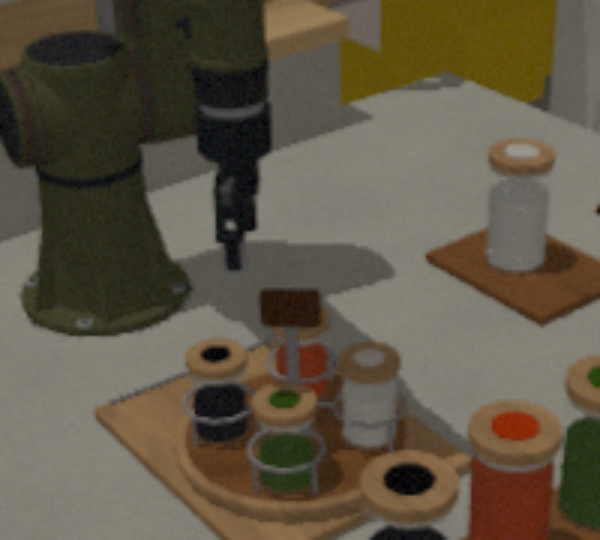

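The gripper, at about (235,260) in the crop, is above and short of the handle at (290,308), which agrees with the computed offset. Next I centre it, go down and grip.

jog_arm(
  rot=[
    [0, 0, 0],
    [0, 0, 0],
    [0, 0, 0],
    [0, 0, 0],
    [0, 0, 0],
    [0, 0, 0],
    [0, 0, 0],
    [0, 0, 0],
  ],
  slide=[
    [2.3, -0.7, 0],
    [2.2, -0.6, 0],
    [0, 0, 0],
    [0, 0, 2.8],
    [0, 0, 2.8],
    [0, 0, 2.7],
    [0, 0, 0],
    [0, 0, 0],
  ],
  claw=[1, 1, 1, 1, 1, 1, 1, 1],
)

```text
t: 4.1
ee_pos: [0.4861, -0.0317, 0.1887]
eef_rot: [-2.885, -1.244, 0.001]
ft_force: [1.1, -0.5, -0.5]
opening: 1.0
finger_force: 0.0
```

jog_arm(
  rot=[
    [0, 0, 0],
    [0, 0, 0],
    [0, 0, 0],
    [0, 0, 0],
    [0, 0, 0],
    [0, 0, 0],
    [0, 0, 0],
    [0, 0, 0],
  ],
  slide=[
    [0, 0, 0],
    [0, 0, 0],
    [0, 0, 0],
    [0, 0, 0],
    [0, 0, 0],
    [0, 0, 0],
    [0, 0, 0],
    [0, 0, 0],
  ],
  claw=[-1, -1, -1, -1, -1, -1, -1, -1],
)

```text
t: 4.9
ee_pos: [0.4853, -0.0297, 0.1888]
eef_rot: [-2.88, -1.246, 0.0]
ft_force: [-6.3, 5.9, 6.6]
opening: 0.204
finger_force: 61.6
```

Gripped at 17 mm opening with 62 N. Now I trim the sideways offset and turn counter-clockwise.

jog_arm(
  rot=[
    [0, 0, 0],
    [0, 0, -3],
    [0, 0, -5],
    [0, 0, -5],
    [0, 0, -5],
    [0, 0, -5],
    [0, 0, -5],
    [0, 0, -5],
  ],
  slide=[
    [0, -0.2, 0],
    [0, 0, 0],
    [0, 0, 0],
    [0, 0, 0],
    [0, 0, 0],
    [0, 0, 0],
    [0, 0, 0],
    [0, 0, 0],
  ],
  claw=[-1, -1, -1, -1, -1, -1, -1, -1],
)

```text
t: 5.7
ee_pos: [0.4864, -0.0303, 0.1888]
eef_rot: [2.407, 2.016, 0.002]
ft_force: [4.1, -2.0, -0.7]
opening: 0.197
finger_force: 60.5
```

jog_arm(
  rot=[
    [0, 0, -6],
    [0, 0, -6],
    [0, 0, -6],
    [0, 0, -6],
    [0, 0, -6],
    [0, 0, -6],
    [0, 0, -6],
    [0, 0, -6],
  ],
  slide=[
    [0, 0, 0],
    [0, 0, 0],
    [0, 0, 0],
    [0, 0, 0],
    [0, 0, 0],
    [0, 0, 0],
    [0, 0, 0],
    [0, 0, 0],
  ],
  claw=[-1, -1, -1, -1, -1, -1, -1, -1],
)

```text
t: 6.5
ee_pos: [0.4881, -0.0299, 0.1889]
eef_rot: [1.376, 2.819, 0.004]
ft_force: [9.9, 1.3, -3.9]
opening: 0.205
finger_force: 59.8
```

jog_arm(
  rot=[
    [0, 0, -7],
    [0, 0, -7],
    [0, 0, -7],
    [0, 0, -7],
    [0, 0, -7],
    [0, 0, -7],
    [0, 0, -5],
    [0, 0, -3],
  ],
  slide=[
    [0, 0, 0],
    [0, 0, 0],
    [0, 0, 0],
    [0, 0, 0],
    [0, 0, 0],
    [0, 0, 0],
    [0, 0, 0],
    [0, 0, 0],
  ],
  claw=[-1, -1, -1, -1, -1, -1, -1, -1],
)

```text
t: 7.3
ee_pos: [0.489, -0.0283, 0.1888]
eef_rot: [0.056, 3.134, 0.005]
ft_force: [12.4, 8.3, -7.2]
opening: 0.204
finger_force: 59.9
```

jog_arm(
  rot=[
    [0, 0, 0],
    [0, 0, 0],
    [0, 0, 0],
  ],
  slide=[
    [0, 0, 0],
    [0, 0, 0],
    [0, 0, 0],
  ],
  claw=[-1, -1, -1],
)

```text
t: 7.6
ee_pos: [0.489, -0.0283, 0.1888]
eef_rot: [0.06, 3.134, 0.005]
ft_force: [13.2, 8.3, -6.4]
opening: 0.208
finger_force: 59.9
```

```bash
python3 - <<'E'
from h import *
o=monitor.get_obs();r=o["eef_rot"];print("phi",2*np.degrees(np.arctan2(r[1],r[0])),o["qpos"])
s=viewer.snapshot("top");im=s["pixels"];p=viewer.snapshot("side")["pixels"]
for c in("top","side"):
    for n in("jar_white","jar_red","jar_black","jar_mung"): print(c,n,[(q["xy"],round(q["p"],2)) for q in models.place_of(c,n)[:2]])
for c,z in(("top",.04),):
    for q in models.place_of(c,"jar_white")[:1]: print(onplane(s,q["xy"],z))
cv2.imwrite("pics/end.png",np.hstack([cv2.resize(im[205:355,235:375],(373,400)),cv2.resize(p[180:320,210:350],(400,400))]))
E
```

```text
phi 177.79815501337833 [-0.06020647  0.12458307 -0.38408952  1.0554496   0.00361027 -0.02176498]
top jar_white [([332.5, 269.9], 0.59)]
top jar_red [([333.3, 266.5], 0.62)]
top jar_black []
top jar_mung [([282.2, 264.5], 0.54), ([175.9, 211.1], 0.19)]
side jar_white [([280.7, 250.3], 0.93)]
side jar_red [([277.8, 273.4], 0.69), ([413.9, 250.4], 0.37)]
side jar_black [([315.3, 272.7], 0.76)]
side jar_mung [([317.6, 255.1], 0.94), ([400.0, 286.5], 0.61)]
[ 0.47909386 -0.10186371  0.04      ]
```

View pics/end.png

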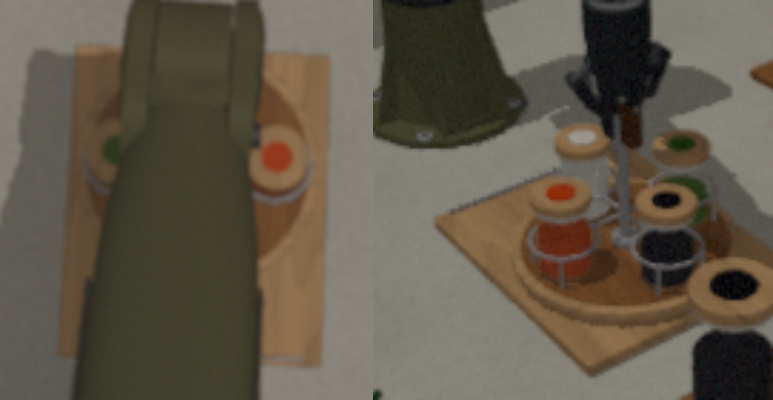

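White is at the front, red on the right, and mung on the left. I check the positions numerically before handing in.

```bash
python3 - <<'E'
from h import *
s=viewer.snapshot("side")
a=np.radians(-2.2);B=np.array([[np.cos(a),np.sin(a)],[-np.sin(a),np.cos(a)]])
for n,x,y in(("w",582,138),("r",561,193),("m",681,144),("b",667,201)):
    P=onplane(s,(210+(x-373)*.35,180+y*.35),.145)[:2];print(n,P,B@(P-[.487,-.030]))
E
```

```text
w [ 0.40374244 -0.02866269] [-0.08324753 -0.00185975]
r [ 0.48653003 -0.11658397] [ 0.00285415 -0.08653819]
m [0.49184407 0.05455359] [0.00159467 0.08467722]
b [ 0.57656147 -0.03429547] [ 0.08966035 -0.00085423]
```

All four jars agree with the plan: white is 2 mm off the centre line.

```bash
python3 -c "
from bench import job
print(job.hand_in())"
```

```text
the job is handed in; nothing more can be done
None
```

I turned the white jar, which matches the white canister on the board, to the carousel's front (about 2 mm off the centre line by camera) and handed in with the gripper still holding the handle at about 60 N; the hand-in returned no verdict.

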